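# Load the board tester and lower its guard

### The arm

A 6-joint arm with a two-finger parallel gripper is mounted at the origin on the work surface. World frame = base frame: x ahead of the robot, y to its left, z up, the work surface at z = 0. Lengths are in m, angles in rad, forces in N, time in s.
With the tool pointing down it reaches from about 0.425 to 0.95 m from the base axis. Payload 3.5 kg.
Tool frame: the origin (TCP) lies on the centre line of the jaws, within the pads' length; the fingertips stand tip_extent ahead of it and the grasp point (between the pads) lies 2 mm behind it (tip_extent is the distance from the TCP to the fingertips, in m); z points along the fingers, y is the direction in which the jaws open and shut (so a half turn about z gives the same grasp; the last joint's range is limited). The gripper opens to 85 mm and grips with 20 to 120 N. Pads are 22 mm wide; open, the fingers measure 114 mm over their backs; the gripper's body (76 mm by 85 mm) begins 54 mm behind the grasp point. The pads swing forward as they close: fully open they stand 13 mm farther back than shut.
Start: joints at [-1.415, 0.286, 1.577, -0, 1.279, -0.15], TCP at [0.203, -0.644, 0.248] pointing down, gripper open.
Joint ranges: [-2.77, 2.77], [-0.9, 2.22], [0.21, 2.48], [-1.53, 4.67], [0.24, 2.81], [-2.84, 2.84]. Speed limits (rad/s): [2.79, 2.79, 3.14, 3.14, 3.14, 3.14].

### API

Orientations are given as a unit quaternion [x, y, z, w].
In Python, from plant import * gives the robot as it stands.
- The arm moves only by the shell command python3 -m crank 'ROWS' [FORCE]. ROWS is JSON, a list of rows, each a list of 7 numbers: the gripper's target within -1 to 1 (shut at 1, half-way at 0, fully open at -1), then the shift along the tool's x, y, z in cm, then the turn, a rotation vector about the tool's x, y, z in degrees. In form: [[fingers, tx, ty, tz, wx, wy, wz], ...]. A call has 1 to 5 rows; each row shifts and turns the commanded pose from where the row before left it, along the tool's axes as they then stand; what a row does not reach is not made up. A row lasts 1/10 s, in which the tool goes at most 50 mm and 8.59 degrees, less where a joint would pass 70% of its speed; a pose out of reach is approached as far as the arm can. A call is refused whole if a number of a shift passes 5 or a number of a turn 8.59, either way. A call with a gripper value outside its range is refused whole. The fingers move at their own pace and stop on an object; FORCE is the grip in N (left out, the last holds). Time passes only in rows, so rows that do not move let the fingers close. It gives the time, the measured TCP pose, the force and the opening at its end, in the units of the state.
- get_state(): the state, without advancing time (a new reading comes with each control period).
- read_camera(name): name is "side" or "top" or "wrist"; returns a dict with "color" (384x512x3 uint8, red, green, blue), "vfov" (degrees; the focal length in pixels is half the picture's height over the tangent of half this angle, whatever the lens; pixels are square), "cx", "cy" (the principal point, pixels), "cam_to_world" (4x4, takes a point from camera to world coordinates). Camera axes: x right, y up, looking along -z (the intrinsics and any distortion apply to the point x, -y, -z); pixel columns grow to the right and rows downward; lengths in m; the calibration is good to about 2 mm. A picture is of the moment at which its call begins. There is no depth.
- sign_off(): hands the job in, once; it reports no verdict.
Trained networks look in the newest picture that a camera, given by its name, has taken for a name from the list of things; names that differ only in an ending like _2 or _b are one class to them, and where a whole thing is asked for, a point or a joint stands for the part that bears it (a point fixed in the world has none). Each returns a list of dicts, best first, with "p" (0 to 1); they miss things now and then, are a little off and sometimes report something else, mostly with a low value. They report only what shows in the picture. A call takes as long as a camera call. They do not tell look-alikes from the thing itself.
- trace(thing, camera): "pixels" (384x512 bool, what is visible of it) and "location" ([column, row] in pixels, amid what is visible of it).
- place_of(thing, camera): "location" ([column, row] in pixels: a listed point, or the origin of a listed thing).
The state is a dict: "time": time; "qpos": joint angles; "dq": joint speeds; "joint_efforts": joint torques, N m; "eef_pos": TCP position; "tcp_rot": TCP orientation; "contact_force": force on the tool from outside, world axes, zero at the start; "wrist_torque": the same for the moment, N m; "opening": opening from 0.0 (shut) to 1.0 (fully open).
Only numpy, scipy, OpenCV 4.12 (cv2) and the standard library are available. Lean on these libraries where they do the work, as an engineer would, in place of code of your own. Each camera call takes 0.05 s, during which the arm holds its last target.

### The job

Lay the relay board gently in the nest of the board tester, flat and components up, with its white plug in the gap of the nest on the hinge side. Then lower the clear guard gently all the way down onto its stop posts, without letting it fall, and, with the guard down, press the start button. Leave everything else where it lies.

Things in the scene. Friction and masses are not known exactly. Their poses are not given: they have to be found in the camera images.
- board: Relay board, loose, flat on the 3 mm mat on the robot's right: green, 80 (x) x 56 (y) x 4 mm, about 90 g. In its middle a black relay block, 28 (x) x 18 (y) mm, its top 28 mm above the board's underside (grip it across the 18 mm); a white plug, 24 wide (y), 10 mm high, sticks out 8 mm past the +x end. Other components are under 4 mm high. Origin: centre of the underside; z up, component side.
- plug (a point): Outer end of the board's white plug: 48 mm along the board's +x, 5 mm above its underside.
- nest (a point): Centre of the nest's floor, 40 mm above the table: the board's origin belongs here, its axes parallel to these (x towards the hinge, z up). The nest is a recess of 85 (x) x 61 (y) mm within aluminium walls 5 mm thick, 7 mm high; the hinge-side (+x) wall has a 34 mm gap in its middle for the plug. The other way round the board cannot lie flat.
- tester: Board tester, fixed: grey base 40 mm high, x -130 to +110 mm, y +-110 mm. Origin: on the table right below the nest's centre; +x leads away from the robot to the hinge, z up. Two hinge posts, 96 mm high, at x = 90, y = +-98 mm; two rubber-capped stop posts, 81 mm high, at x = -45, y = +-78 mm.
- guard (a joint): Guard angle, rad: 0 level on the stop posts, 1.57 upright, 1.75 at most; starts near upright. A clear pane in an aluminium frame, 145 mm from hinge to front edge, 180 wide, 8 mm thick, 0.35 kg. Hinge friction holds it only above about 1.35 rad; let go lower it falls and slams (a slam: over 1.25 rad/s downward in the last 0.6 rad; letting go within 3 mm of the stops is not one).
- guard_hinge (a point): Middle of the guard's hinge axis, which runs along the tester's y; 90 mm along x and 85 mm up from the tester's origin, axes as the tester's.
- guard_tab (a point): Grip point of the guard's black tab: centre of its round end (18 mm diameter, 12 mm thick, its axis along the hinge axis). In the guard's plane, 177 mm from the hinge axis, 32 mm beyond the middle of the front edge. It can be pinched along the tester's y at every guard angle, and turns between the fingers. Its axes turn with the guard and are the tester's when it is down.
- start_top (a point): Middle of the top of the start button, a grey round button of 26 mm diameter in a black housing on the robot's end of the base, at x = -100, y = -60 mm of the tester. It is pressed straight down.
- start (a joint): Travel of the start button, m: 0 released, 0.006 fully pressed (4 N); it springs back. 0.004 counts as pressed.
- spare: Another green board, without relay or plug: 70 x 50 x 4 mm with a round silver can, 24 mm high in all, lying on the mat. The two boards may have changed places. Leave it alone. Origin: centre of the underside.
- spool: Solder spool, 60 mm diameter, 30 mm high, standing on its flange. Leave it alone. Origin: centre of the underside.
- screwdriver: Screwdriver, 160 mm long, lying on the mat's right edge. Leave it alone.
- carton: Small upright carton, 55 x 60 x 100 mm, left of the tester. Leave it alone. Origin: centre of the underside.
- pliers: Pliers with dark grips, 130 mm long, 16 mm high, lying beyond the right edge of the mat. Leave them alone.
- iron_stand: Soldering iron stand, black base 100 x 60 mm, 170 mm high with the iron, left of the tester. Leave it alone.
Mind the look-alikes: they are no part of the job. Leave any blue or purple look-alike of the board alone.

How it is judged:
By the outcome, as a careful person would: the job done as asked, in the order asked, and still so for the second after the job is handed in, with the robot touching nothing.
It also fails if it takes over 56 s, if anything falls off the work surface, if the arm or the gripper's body presses on something with over 40 N, if the wrist force passes 120 N, or if a joint passes its speed limit or range.

## Working session

There is one attempt and no reset: what is moved stays moved. The work goes in short steps, Python scripts to look and compute and a shell command to move; the robot and the scene stay as the last step left them, time stands still between calls to the robot, and variables do not carry over. Pictures are saved under pics/ and viewed, and the job is handed in when it is done.

```bash
ls; mkdir -p pics
python3 - <<'E'
from plant import *
import cv2,json
s=get_state();print({k:(np.round(v,3).tolist() if 'np' in globals() else v) for k,v in s.items()})
for n in ["side","top","wrist"]:
    c=read_camera(n);cv2.imwrite(f"pics/{n}0.png",cv2.cvtColor(c["color"],cv2.COLOR_RGB2BGR))
    print(n,{k:v for k,v in c.items() if k!="color"})
    for t in ["board","plug","nest","tester","guard","guard_tab","guard_hinge","start_top","spare","carton"]:
        try: print(t,[(d["location"],round(float(d["p"]),2)) for d in place_of(t,n)])
        except Exception as e: print(t,e)
E
```

```text
pics
{'time': 0.0, 'qpos': array([-1.41499718e+00,  2.87183847e-01,  1.57821764e+00, -2.95611467e-05,
        1.27858767e+00, -1.50009287e-01]), 'dq': array([-1.46072545e-05, -1.87447509e-03,  6.25978020e-04, -5.36206410e-05,
        1.89997404e-04,  4.07669568e-04]), 'joint_efforts': array([ 5.77734900e-04, -4.05980802e+01, -2.92627627e+01, -1.86942552e-04,
        5.74643418e-03,  2.13493095e-06]), 'eef_pos': array([ 0.20313501, -0.6430459 ,  0.24691301]), 'tcp_rot': array([ 9.88331547e-01,  1.52313221e-01, -1.76176945e-05, -1.19820244e-03]), 'contact_force': array([ 0.46659372, -0.14419478, -0.09205119]), 'wrist_torque': array([ 0.02449953,  0.00754196, -0.09222531]), 'opening': 1.0030106280937585}
side {'vfov': 48.54469066055358, 'cx': 252.67638597083433, 'cy': 182.60731383191802, 'cam_to_world': array([[ 0.76159137,  0.48086398, -0.43445187, -0.16269639],
       [-0.64802737,  0.57155074, -0.50337886, -0.84113717],
       [ 0.00625452,  0.66490569,  0.74690113,  1.2678116 ],
       [ 0.        ,  0.        ,  0.        ,  1.        ]])}
board [([246.5, 292.6], 0.56), ([302.0, 32
[... 1336 characters left out ...]
v': 62.26157144077139, 'cx': 255.92557925108903, 'cy': 193.07492174219462, 'cam_to_world': array([[ 3.01173085e-01,  9.12485820e-01,  2.76883372e-01,
         2.74291624e-01],
       [-9.53569465e-01,  2.88264829e-01,  8.72276603e-02,
        -6.21456672e-01],
       [-2.21734653e-04, -2.90298152e-01,  9.56936222e-01,
         3.74009585e-01],
       [ 0.00000000e+00,  0.00000000e+00,  0.00000000e+00,
         1.00000000e+00]])}
board [([174.1, 38.5], 0.8)]
plug [([190.9, 87.4], 0.85)]
nest []
tester []
guard it knows: board, carton, guard_hinge, guard_tab, iron_stand, nest, pliers, plug, screwdriver, spare, spool, start_top, tester
guard_tab []
guard_hinge []
start_top []
spare []
carton []
```

View pics/top0.png

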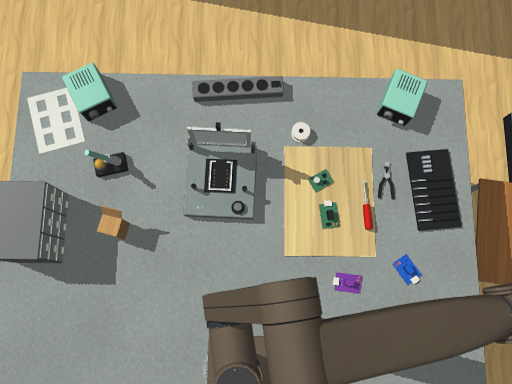

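View pics/side0.png

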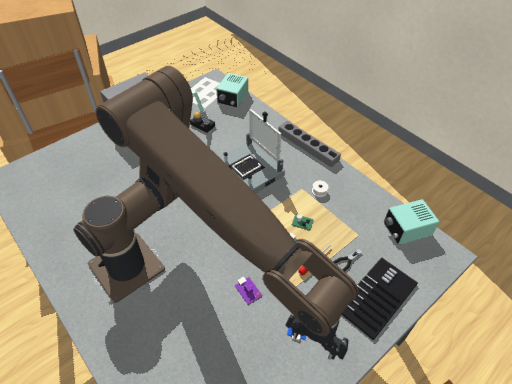

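View pics/wrist0.png

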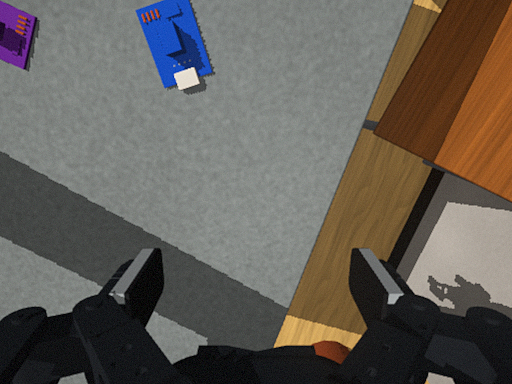

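Run:
```python
import cv2
a=cv2.imread("pics/top0.png")[160:300,290:450];cv2.imwrite("pics/crop0.png",cv2.resize(a,None,fx=4.5,fy=4.2,interpolation=3))
a=cv2.imread("pics/top0.png")[110:230,150:290];cv2.imwrite("pics/crop1.png",cv2.resize(a,None,fx=5,fy=5,interpolation=3))
```

```text
(no output)
```

View pics/crop0.png

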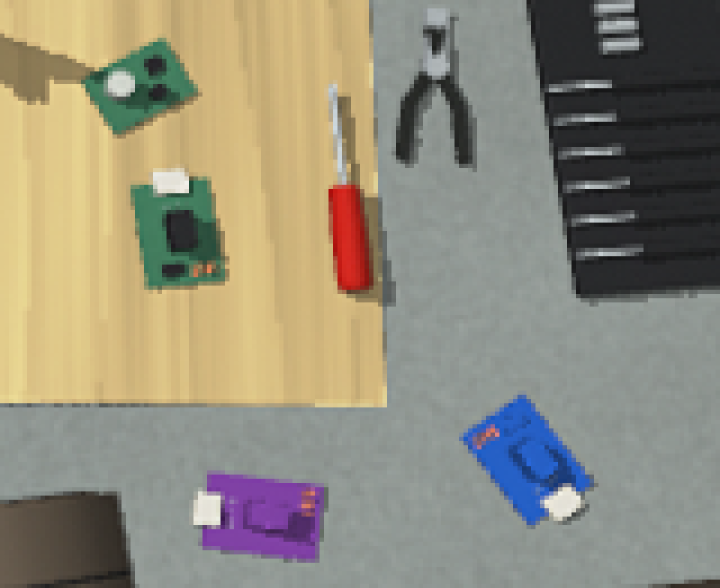

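View pics/crop1.png

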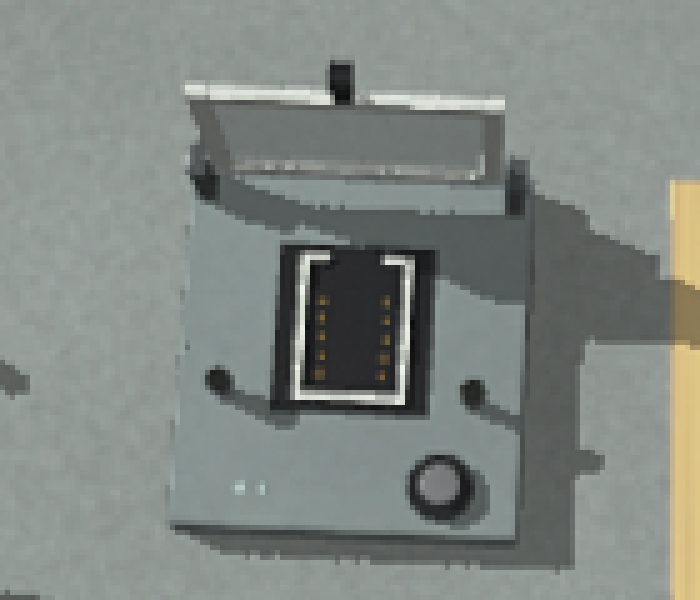

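The candidates for the board in the top picture are:
- Green with a relay and plug, at (331,214).
- Green with a silver can, at (321,181).
- Purple, at (348,282).
- Blue, at (407,268).

The one at (331,214) fits: it is green, with a black relay in the middle and a white plug at (329,199). The enlarged crop confirms this. The tester's nest is at (221,175), with its gap towards the upright guard and the button at (238,207).

```bash
cat > h.py <<'E'
from plant import *
import numpy as np, cv2
from scipy.spatial.transform import Rotation as R
def ray(c,uv):
    f=c["color"].shape[0]/2/np.tan(np.radians(c["vfov"])/2)
    d=np.array([(uv[0]-c["cx"])/f,-(uv[1]-c["cy"])/f,-1.])
    M=c["cam_to_world"];return M[:3,3],M[:3,:3]@d
def atz(c,uv,z):
    o,d=ray(c,uv);return o+d*(z-o[2])/d[2]
def proj(c,P):
    f=c["color"].shape[0]/2/np.tan(np.radians(c["vfov"])/2)
    M=c["cam_to_world"];q=M[:3,:3].T@(np.asarray(P)-M[:3,3]);return np.array([c["cx"]+f*q[0]/-q[2],c["cy"]-f*q[1]/-q[2]])
def save(c,n): cv2.imwrite(f"pics/{n}.png",cv2.cvtColor(c["color"],cv2.COLOR_RGB2BGR))
def delta(pos,rot=None):
    """shift (cm, tool axes) & rotvec (deg, tool) from measured pose to goal"""
    s=get_state();r=R.from_quat(s["tcp_rot"])
    t=r.inv().apply(np.asarray(pos)-s["eef_pos"])*100
    w=np.degrees((r.inv()*rot).as_rotvec()) if rot is not None else None
    print("t=",s["time"],"shift cm",np.round(t,2),"turn",None if w is None else np.round(w,2))
def down(yawy):
    """tool pointing down with tool y axis at world angle yawy"""
    z=np.array([0,0,-1.]);y=np.array([np.cos(yawy),np.sin(yawy),0]);x=np.cross(y,z)
    return R.from_matrix(np.c_[x,y,z])
E
python3 - <<'E'
from h import *
c=read_camera("top")
for t,z in [("board",.003),("plug",.008),("nest",.04),("tester",0),("start_top",.055),("guard_hinge",.085),("guard_tab",.26),("spare",.003),("spool",0),("carton",0)]:
    for d in place_of(t,"top"): print(t,np.round(atz(c,d["location"],z),4),round(float(d["p"]),2),np.round(d["location"],1))
# manual pixels from crops
f=lambda x,y:(290+x/4.5,160+y/4.2)
for n,p,z in [("b TL",(133,187),.007),("b TR",(209,178),.007),("b BR",(226,283),.007),("b BL",(148,290),.007),("relay",(182,230),.031)]: print(n,np.round(atz(c,f(*p),z),4))
g=lambda x,y:(150+x/5,110+y/5)
for n,p,z in [("nestTL",(298,253),.047),("TR",(410,256),.047),("BR",(402,402),.047),("BL",(291,396),.047),("btn",(440,480),.055),("stopL",(217,379),.081),("stopR",(473,391),.081),("hpL",(206,180),.096),("hpR",(517,172),.096),("baseBL",(172,525),.04),("baseBR",(517,540),.04)]: print(n,np.round(atz(c,g(*p),z),4))
s=get_state();print(s["eef_pos"],R.from_quat(s["tcp_rot"]).as_matrix().round(3))
import plant;print([x for x in dir(plant) if not x.startswith('_')]); 
print(globals().get("tip_extent"))
E
```

```text
board [ 0.2708 -0.3313  0.003 ] 0.96 [346.9 279. ]
board [ 0.4815 -0.2824  0.003 ] 0.87 [330.  212.3]
board [ 0.3037 -0.5172  0.003 ] 0.64 [405.4 269. ]
plug [ 0.26   -0.5539  0.008 ] 0.82 [418.3 283.2]
plug [ 0.5188 -0.2833  0.008 ] 0.78 [330.3 200.6]
plug [ 0.2597 -0.2765  0.008 ] 0.59 [329.8 282.4]
plug [ 0.4825 -0.2758  0.008 ] 0.48 [328.2 211.7]
nest [0.5911 0.0681 0.04  ] 0.62 [221.  174.8]
tester [0.5872 0.0719 0.    ] 0.7 [220.5 178.9]
tester [ 0.5831 -0.2594  0.    ] 0.2 [322.2 181.6]
start_top [0.487  0.0102 0.055 ] 0.51 [238.6 206.6]
guard_hinge [0.6808 0.0729 0.085 ] 0.81 [219.4 143.3]
guard_hinge [ 0.5111 -0.2621  0.085 ] 0.29 [327.7 198.3]
guard_tab [0.6738 0.0711 0.26  ] 0.57 [216.2 126.4]
spare [ 0.584  -0.2557  0.003 ] 0.91 [321.2 181.1]
spool [ 0.7358 -0.1913  0.    ] 0.68 [301.  136.5]
carton [0.4163 0.3936 0.    ] 0.63 [117.3 230. ]
b TL [ 0.5057 -0.2485  0.007 ]
b TR [ 0.5135 -0.3032  0.007 ]
b BR [ 0.4326 -0.3135  0.007 ]
b BL [ 0.4265 -0.258   0.007 ]
relay [ 0.469  -0.2788  0.031 ]
nestTL [0.6351 0.105  0.047 ]
TR [0.6343 0.034  0.047 ]
BR [0.5395 0.037  0.047 ]
BL [0.5424 0.1066 0.047 ]
btn [0.4888 0.0121 0.055 ]
stopL [0.5451 0.1491 0.081 ]
stopR [ 0.5399 -0.0077  0.081 ]
hpL [0.6672 0.1586 0.096 ]
hpR [ 0.6756 -0.0329  0.096 ]
baseBL [0.4608 0.1785 0.04  ]
baseBR [ 0.4542 -0.0362  0.04  ]
[ 0.20324024 -0.64365602  0.24831204] [[ 0.954  0.301 -0.   ]
 [ 0.301 -0.954  0.   ]
 [-0.    -0.    -1.   ]]
['Unreachable', 'get_state', 'place_of', 'read_camera', 'sign_off', 'tip_extent', 'trace']
0.017
```

Run:
```python
from h import *
delta([0.480,-.281,.20],down(np.radians(7+90)))
```

```text
t= 2.05 shift cm [ 37.31 -26.25   4.83] turn [  -0.     -0.   -169.48]
```

```bash
python3 -m crank '[[-1,3.73,-2.62,0.48,0,0,0],[-1,3.73,-2.62,0.48,0,0,0],[-1,3.73,-2.62,0.48,0,0,0],[-1,3.73,-2.62,0.48,0,0,0],[-1,3.73,-2.62,0.48,0,0,0]]' 30; python3 -m crank '[[-1,3.73,-2.62,0.48,0,0,0],[-1,3.73,-2.62,0.48,0,0,0],[-1,3.73,-2.62,0.48,0,0,0],[-1,3.73,-2.62,0.48,0,0,0],[-1,3.73,-2.62,0.48,0,0,0]]'
for i in 1 2 3 4; do :; done
python3 -m crank '[[-1,0,0,0,0,0,-8.5],[-1,0,0,0,0,0,-8.5],[-1,0,0,0,0,0,-8.5],[-1,0,0,0,0,0,-8.5],[-1,0,0,0,0,0,-8.5]]'
python3 -m crank '[[-1,0,0,0,0,0,-8.5],[-1,0,0,0,0,0,-8.5],[-1,0,0,0,0,0,-8.5],[-1,0,0,0,0,0,-8.5],[-1,0,0,0,0,0,-8.5]]'
python3 -m crank '[[-1,0,0,0,0,0,-8.5],[-1,0,0,0,0,0,-8.5],[-1,0,0,0,0,0,-8.5],[-1,0,0,0,0,0,-8.5],[-1,0,0,0,0,0,-8.5]]'
python3 -m crank '[[-1,0,0,0,0,0,-8.5],[-1,0,0,0,0,0,-8.5],[-1,0,0,0,0,0,-8.5],[-1,0,0,0,0,0,-8.5],[-1,0,0,0,0,0,-8.5]]'
python3 - <<'E'
from h import *
c=read_camera("wrist");save(c,"w1")
delta([0.470,-.281,.20],down(np.radians(7+90)))
for t,z in [("board",.003),("plug",.008)]:
    for d in place_of(t,"wrist"): print(t,np.round(atz(c,d["location"],z),4),round(float(d["p"]),2),np.round(d["location"],1))
E
```

```text
time: 2.55
eef_pos: [0.3425, -0.4611, 0.2243]
tcp_rot: [0.988, 0.152, 0.0, 0.0]
contact_force: [0.4, -0.5, 0.0]
opening: 1.002
time: 3.05
eef_pos: [0.481, -0.28, 0.2005]
tcp_rot: [0.988, 0.152, 0.0, 0.0]
contact_force: [0.7, -0.9, -0.6]
opening: 1.001
time: 3.55
eef_pos: [0.4802, -0.2814, 0.2005]
tcp_rot: [0.864, 0.503, 0.0, 0.0]
contact_force: [-0.6, 0.4, 0.1]
opening: 0.999
time: 4.05
eef_pos: [0.4801, -0.2815, 0.2005]
tcp_rot: [0.623, 0.782, 0.0, 0.0]
contact_force: [-0.0, -0.2, 0.2]
opening: 0.999
time: 4.55
eef_pos: [0.4801, -0.2816, 0.2005]
tcp_rot: [0.298, 0.955, -0.0, 0.0]
contact_force: [0.3, 0.2, 0.5]
opening: 1.0
time: 5.05
eef_pos: [0.4801, -0.2815, 0.2005]
tcp_rot: [-0.069, 0.998, -0.0, 0.0]
contact_force: [0.7, -0.6, -0.8]
opening: 1.0
t= 5.1 shift cm [0.99 0.2  0.05] turn [-0.01  0.01  1.09]
board [ 0.4672 -0.2781  0.003 ] 0.95 [261.1 158.9]
plug [ 0.5208 -0.2714  0.008 ] 0.72 [260.2 210. ]
```

View pics/w1.png

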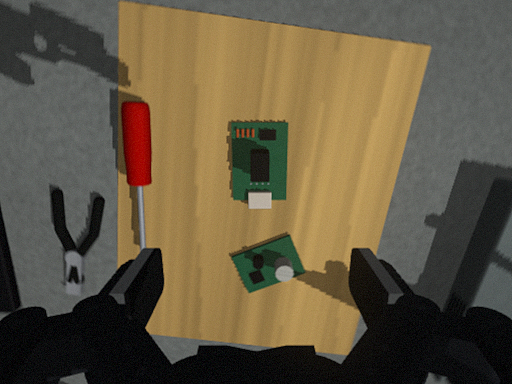

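```bash
cat >> h.py <<'E'
def green_rect(c,z,near,rad=.07):
    hsv=cv2.cvtColor(c["color"],cv2.COLOR_RGB2HSV)
    m=((hsv[...,0]>55)&(hsv[...,0]<95)&(hsv[...,1]>90)&(hsv[...,2]>25)).astype(np.uint8)
    ys,xs=np.nonzero(m);P=np.array([atz(c,(x,y),z)[:2] for x,y in zip(xs,ys)])
    k=np.linalg.norm(P-near,axis=1)<rad
    mm=np.zeros_like(m);mm[ys[k],xs[k]]=1
    n,l,st,ce=cv2.connectedComponentsWithStats(mm);i=1+np.argmax(st[1:,4])
    cnt=cv2.findContours((l==i).astype(np.uint8),cv2.RETR_EXTERNAL,cv2.CHAIN_APPROX_NONE)[0][0][:,0]
    W=np.array([atz(c,p,z)[:2] for p in cnt]).astype(np.float32)
    return cv2.minAreaRect(W*1000)
E
python3 - <<'E'
from h import *
for n in ["wrist","top"]:
    c=read_camera(n);print(n,green_rect(c,.007,[.468,-.28],.055))
    if n=="wrist":
        cv2.imwrite("pics/w1z.png",cv2.resize(cv2.cvtColor(c["color"],cv2.COLOR_RGB2BGR)[110:220,210:310],None,fx=5,fy=5,interpolation=2))
        print(c["cam_to_world"].tolist())
E
```

```text
wrist ((470.252197265625, -279.4770202636719), (78.5054931640625, 54.873985290527344), 7.358272552490234)
[[-0.12807223581307936, -0.9493152628289615, -0.28705057772772075, 0.4074447642764537], [0.9917648420660126, -0.12259670942424694, -0.037047872815091136, -0.29100537696769646], [-2.134514903542007e-05, -0.2894314747886381, 0.9571987363897101, 0.3261120582547846], [0.0, 0.0, 0.0, 1.0]]Traceback (most recent call last):
  File "<stdin>", line 3, in <module>
  File "h.py", line 30, in green_rect
    n,l,st,ce=cv2.connectedComponentsWithStats(mm);i=1+np.argmax(st[1:,4])
                                                       ~~~~~~~~~^^^^^^^^^^
    return _wrapfunc(a, 'argmax', axis=axis, out=out, **kwds)
    return bound(*args, **kwds)
ValueError: attempt to get argmax of an empty sequence
```

View pics/w1z.png

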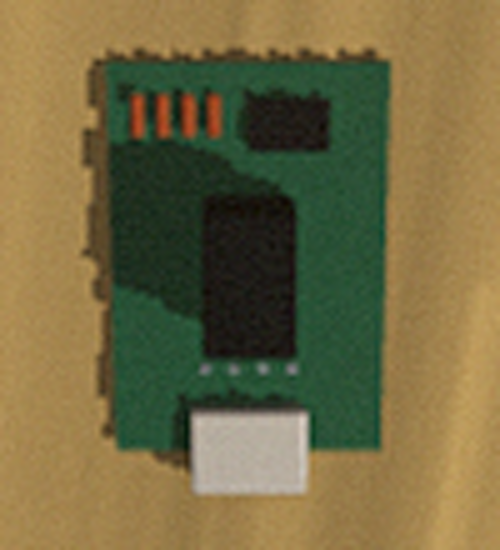

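Run:
```python
from h import *
delta([0.470,-.2795,.029],down(np.radians(7.36+90)))
```

```text
t= 5.3 shift cm [ 0.97  0.33 17.14] turn [-0.01  0.    0.01]
```

```bash
python3 -m crank '[[-1,0.97,0.33,4,0,0,0],[-0.2,0,0,4.2,0,0,0],[-0.2,0,0,4,0,0,0],[-0.2,0,0,2,0,0,0],[-0.2,0,0,0,0,0,0]]' 30
python3 - <<'E'
from h import *
c=read_camera("wrist");save(c,"w2")
delta([0.470,-.2795,.029],down(np.radians(7.36+90)))
E
```

```text
time: 5.8
eef_pos: [0.4677, -0.2776, 0.0545]
tcp_rot: [-0.065, 0.998, 0.003, -0.003]
contact_force: [0.7, -0.1, -0.5]
opening: 0.6
t= 5.85 shift cm [-0.08 -0.09  2.79] turn [ 0.16 -0.14  0.08]
```

View pics/w2.png

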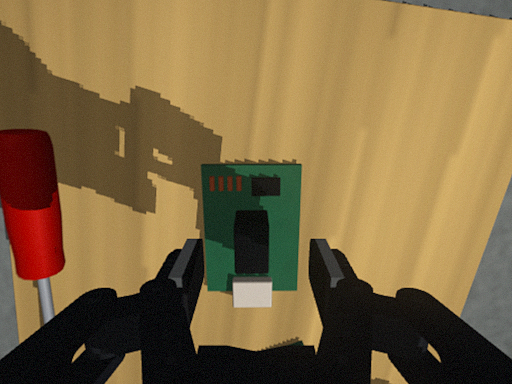

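```bash
python3 -m crank '[[-0.2,-0.05,-0.08,1.4,0.15,-0.1,0],[-0.2,0,0,1.3,0,0,0],[0.3,0,0,0,0,0,0],[0.8,0,0,0,0,0,0],[1,0,0,0,0,0,0]]' 30;  python3 -m crank '[[1,0,0,0,0,0,0],[1,0,0,0,0,0,0],[1,0,0,0,0,0,0]]' 30
```

```text
time: 6.35
eef_pos: [0.4711, -0.2807, 0.032]
tcp_rot: [-0.066, 0.998, -0.002, 0.001]
contact_force: [0.3, 0.5, -0.0]
opening: 0.206
time: 6.65
eef_pos: [0.4708, -0.2804, 0.0317]
tcp_rot: [-0.066, 0.998, -0.001, 0.001]
contact_force: [0.2, 0.4, -0.4]
opening: 0.199
```

```bash
python3 -m crank '[[1,0,0,-1,0,0,0],[1,0,0,-3,0,0,0],[1,0,0,-4,0,0,0],[1,0,0,-4,0,0,0],[1,0,0,-2,0,0,0]]' 40;python3 - <<'E'
from h import *
c=read_camera("wrist");save(c,"w3")
delta([0.588,.0705,.17],down(np.radians(-1.8+90)))
E
```

```text
time: 7.15
eef_pos: [0.4717, -0.2811, 0.1763]
tcp_rot: [-0.066, 0.998, -0.004, 0.003]
contact_force: [-0.4, -0.5, -0.8]
opening: 0.198
t= 7.2 shift cm [-16.03  33.44   0.67] turn [-0.59  0.57  9.33]
```

View pics/w3.png

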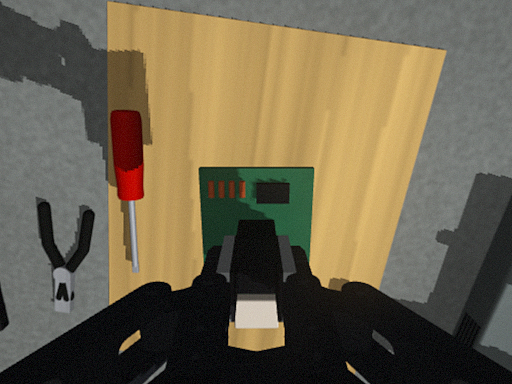

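```bash
python3 -m crank '[[1,-2,4.18,0.1,0,0,0],[1,-2,4.18,0.1,0,0,0],[1,-2,4.18,0.1,0,0,1.8],[1,-2.14,4.1,0.1,0,0,7.4],[1,-1,2,0,0,0,0]]';python3 -m crank '[[1,0,0,0,0,0,0]]'
python3 - <<'E'
from h import *
c=read_camera("wrist");save(c,"w4")
for t,z in [("nest",.04),("start_top",.055),("guard_hinge",.085),("tester",0)]:
    for d in place_of(t,"wrist"): print(t,np.round(atz(c,d["location"],z),4),round(float(d["p"]),2),np.round(d["location"],1))
print(dict((k,np.array(v).tolist()) for k,v in c.items() if k!="color"))
E
```

```text
time: 7.7
eef_pos: [0.5409, -0.0817, 0.1661]
tcp_rot: [0.014, 1.0, -0.0, 0.0]
contact_force: [0.6, 0.1, -0.7]
opening: 0.199
time: 7.8
eef_pos: [0.5414, -0.0823, 0.1663]
tcp_rot: [0.013, 1.0, -0.001, 0.001]
contact_force: [0.6, -0.1, -1.1]
opening: 0.203
nest [0.5872 0.0685 0.04  ] 0.79 [432.2 236.3]
start_top [0.487  0.0159 0.055 ] 0.89 [389.2 120.4]
tester [0.5851 0.0686 0.    ] 0.63 [411.  217.2]
tester [ 0.7494 -0.1923  0.    ] 0.43 [164.1 357.3]
{'vfov': 62.26157144077139, 'cx': 255.92557925108903, 'cy': 193.07492174219462, 'cam_to_world': [[0.024842803967045756, -0.9566164815955639, -0.29028906667454174, 0.4680630285341991], [0.9996904282362493, 0.023373785319599046, 0.008527241796452499, -0.08033989525781951], [-0.0013721457199595256, -0.29041104197250295, 0.9569010105107872, 0.2918661065816935], [0.0, 0.0, 0.0, 1.0]]}
```

View pics/w4.png

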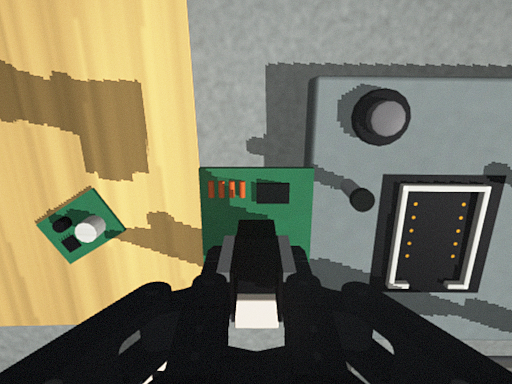

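Run:
```python
import cv2
a=cv2.imread("pics/w4.png")[165:305,370:510];cv2.imwrite("pics/w4z.png",cv2.resize(a,None,fx=4,fy=4,interpolation=2))
```

```text
(no output)
```

View pics/w4z.png

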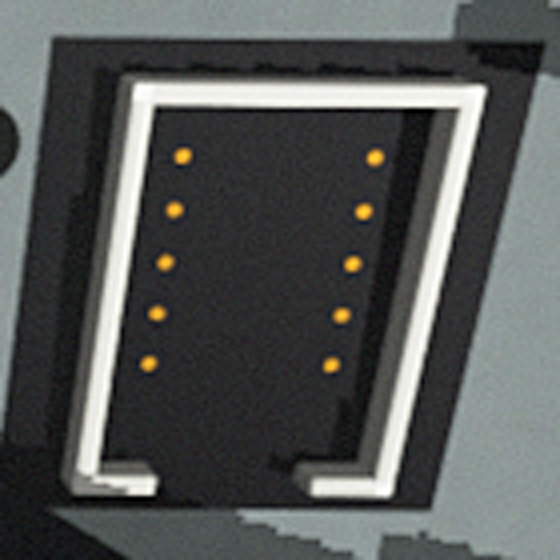

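Run:
```python
from h import *
c=read_camera("wrist")
g=lambda x,y:(370+(x+.5)/4-.5,165+(y+.5)/4-.5)
pts={}
for n,p in [("TL",(135,83)),("TR",(486,87)),("BR",(392,497)),("BL",(77,497))]:
    pts[n]=atz(c,g(*p),.047); print(n,pts[n].round(4))
m=sum(pts.values())/4;print("centre",m.round(4))
d=lambda a,b:(pts[a]-pts[b])[:2]
for a,b in [("BL","TL"),("BR","TR")]: v=d(a,b);print(np.linalg.norm(v).round(4),np.degrees(np.arctan2(v[1],v[0])).round(2))
for a,b in [("TL","TR"),("BL","BR")]: v=d(a,b);print(np.linalg.norm(v).round(4),np.degrees(np.arctan2(v[1],v[0])).round(2)-90)
s=get_state();r=R.from_quat(s["tcp_rot"]);print(s["eef_pos"],r.as_matrix().round(3))
# board top far edge corners, px (200,167),(313,167)
zt=s["eef_pos"][2]-.0285+.004
for p in [(200.5,167.5),(313,167.5)]:
    w=atz(c,p,zt);print("board corner",w.round(4),"tool",r.inv().apply(w-s["eef_pos"]).round(4))
```

```text
TL [0.5389 0.0316 0.047 ]
TR [0.5418 0.1017 0.047 ]
BR [0.6361 0.0983 0.047 ]
BL [0.6341 0.0286 0.047 ]
centre [0.5877 0.0651 0.047 ]
0.0952 -1.77
0.0943 -2.08
0.0702 -182.39
0.0697 -181.66
[ 0.54079014 -0.08627709  0.16685237] [[-1.     0.031  0.002]
 [ 0.031  1.    -0.002]
 [-0.002 -0.002 -1.   ]]
board corner [ 0.4992 -0.1117  0.1424] tool [ 0.0408 -0.0266  0.0245]
board corner [ 0.5008 -0.0575  0.1424] tool [0.0409 0.0275 0.0244]
```

Run:
```python
from h import *
for i in range(3): print(get_state()["time"],get_state()["eef_pos"].round(4))
c=read_camera("wrist");save(c,"w5");print(c["cam_to_world"].round(5).tolist())
s=get_state();print(s["eef_pos"].round(4),s["dq"].round(3))
C=dict(c);C["cam_to_world"]=np.array([[0.024842803967045756, -0.9566164815955639, -0.29028906667454174, 0.4680630285341991], [0.9996904282362493, 0.023373785319599046, 0.008527241796452499, -0.08033989525781951], [-0.0013721457199595256, -0.29041104197250295, 0.9569010105107872, 0.2918661065816935], [0.0, 0.0, 0.0, 1.0]])
g=lambda x,y:(370+(x+.5)/4-.5,165+(y+.5)/4-.5)
print("centre",np.mean([atz(C,g(*p),.047) for p in [(135,83),(486,87),(392,497),(77,497)]],0).round(4))
a=cv2.imread("pics/w5.png")[165:305,370:510];cv2.imwrite("pics/w5z.png",cv2.resize(a,None,fx=4,fy=4,interpolation=2))
```

```text
8.1 [ 0.5408 -0.0863  0.1669]
8.1 [ 0.5408 -0.0863  0.1669]
8.1 [ 0.5408 -0.0863  0.1669]
[[0.03089, -0.95631, -0.2907, 0.46737], [0.99952, 0.02888, 0.01121, -0.0837], [-0.00232, -0.29091, 0.95675, 0.29237], [0.0, 0.0, 0.0, 1.0]]
[ 0.5409 -0.0863  0.1669] [ 0.001 -0.002 -0.003 -0.001  0.001  0.001]
centre [0.5874 0.0691 0.047 ]
```

View pics/w5z.png

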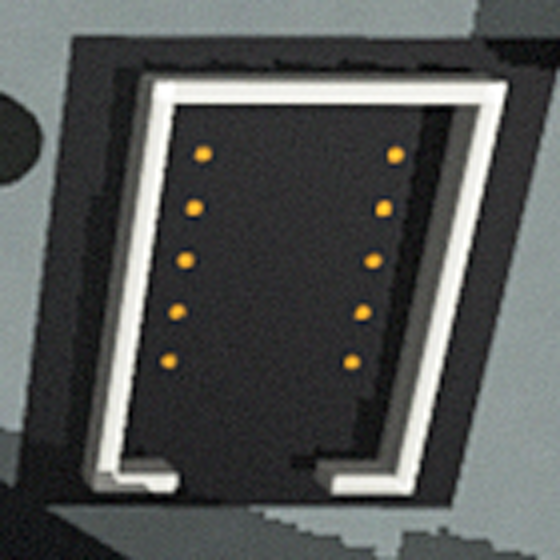

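Run:
```python
from h import *
a=cv2.imread("pics/w5.png");cv2.imwrite("pics/w5b.png",cv2.resize(a[155:345,190:325],None,fx=4,fy=3.1,interpolation=2))
c=read_camera("wrist")
g=lambda x,y:(370+(x+.5)/4-.5,165+(y+.5)/4-.5)
print("centre",np.mean([atz(c,g(*p),.047) for p in [(156,80),(508,83),(412,494),(98,494)]],0).round(4))
```

```text
centre [0.5874 0.0694 0.047 ]
```

View pics/w5b.png

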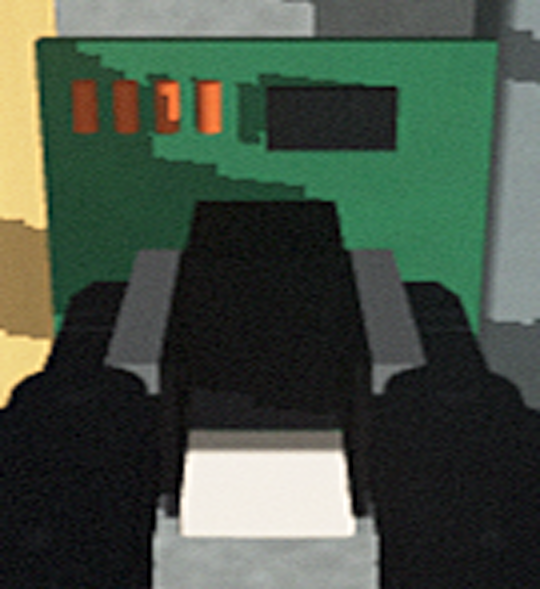

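Run:
```python
from h import *
delta([0.588,.0690,.12],down(np.radians(-1.9+90)))
```

```text
t= 8.2 shift cm [-4.22 15.67  4.67] turn [-0.14  0.12  0.12]
```

```bash
python3 -m crank '[[1,-1.06,3.92,0,0,0,0],[1,-1.06,3.92,0,0,0,0],[1,-1.05,3.92,0,0,0,0],[1,-1.05,3.91,0,0,0,0.1],[1,0,0,2.3,-0.1,0.1,0]]';python3 -m crank '[[1,0,0,2.3,0,0,0],[1,0,0,0,0,0,0],[1,0,0,0,0,0,0],[1,0,0,0,0,0,0]]'
python3 - <<'E'
from h import *
c=read_camera("wrist");save(c,"w6");c=read_camera("side");save(c,"s6")
delta([0.588,.0690,.085],down(np.radians(-1.9+90)))
E
```

```text
time: 8.7
eef_pos: [0.5916, 0.0735, 0.1476]
tcp_rot: [0.014, 1.0, 0.0, 0.005]
contact_force: [0.5, -0.4, -0.6]
opening: 0.197
time: 9.1
eef_pos: [0.5891, 0.0695, 0.1223]
tcp_rot: [0.016, 1.0, -0.0, 0.001]
contact_force: [-0.1, 0.4, -1.1]
opening: 0.195
t= 9.2 shift cm [ 0.12 -0.07  3.75] turn [-0.03  0.19  0.08]
```

View pics/w6.png

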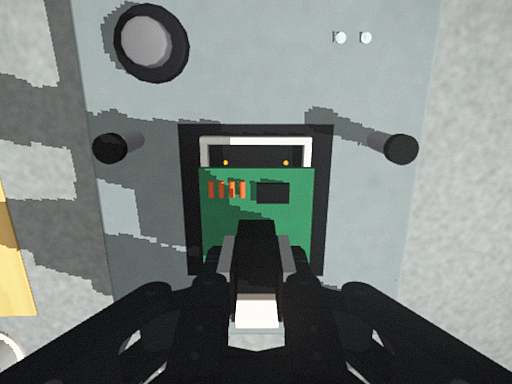

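View pics/s6.png

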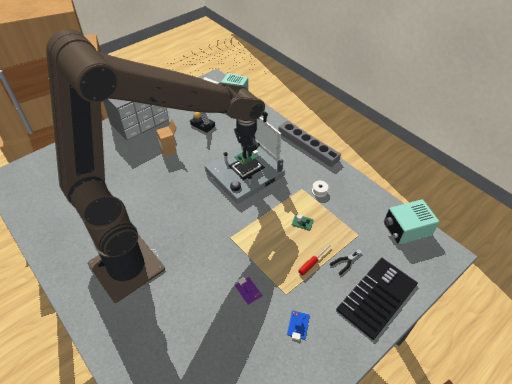

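Run:
```python
from h import *
c=read_camera("side")
for z in [.3,.35,.4,.45]: print(z,proj(c,[.589,.069,z]).round(1))
f=192/np.tan(np.radians(c["vfov"])/2);print("mm/px",1000*np.linalg.norm(c["cam_to_world"][:3,3]-[.589,.069,.38])/f)
H=np.array([.5874,.0694,0]);ps=np.radians(-1.9);ex=np.array([np.cos(ps),np.sin(ps),0]);hinge=H+.09*ex+[0,0,.085]
for a in [1.45,1.5,1.57,1.65,1.75]:
    P=hinge+.177*(-np.cos(a)*ex+np.sin(a)*np.array([0,0,1]));print(a,P.round(3),proj(c,P).round(1))
a=cv2.imread("pics/s6.png")[70:210,190:330];cv2.imwrite("pics/s6z.png",cv2.resize(a,None,fx=4.2,fy=4.2,interpolation=2))
delta([0.588,.0690,.085])
```

```text
0.3 [246.1 115.3]
0.35 [246. 104.]
0.4 [245.9  92.1]
0.45 [245.8  79.5]
mm/px 3.4689836782485926
1.45 [0.656 0.067 0.261] [260.5 116.4]
1.5 [0.665 0.067 0.262] [262.3 115.3]
1.57 [0.677 0.066 0.262] [264.9 113.9]
1.65 [0.691 0.066 0.261] [267.9 112.5]
1.75 [0.709 0.065 0.259] [271.5 111.1]
t= 9.25 shift cm [ 0.1  -0.08  3.73] turn None
```

View pics/s6z.png

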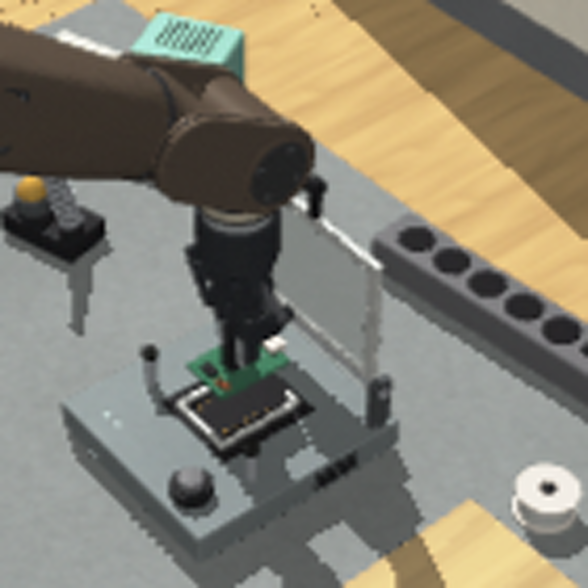

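```bash
python3 -m crank '[[1,0.1,-0.05,1.2,0,0,0],[1,0,0,1.2,0,0,0],[1,0,0,1,0,0,0],[1,0,0,0,0,0,0],[1,0,0,0,0,0,0]]'
python3 - <<'E'
from h import *
c=read_camera("wrist");save(c,"w7")
a=cv2.imread("pics/w7.png")[110:350,170:350];cv2.imwrite("pics/w7z.png",cv2.resize(a,None,fx=3.3,fy=2.5,interpolation=2))
delta([0.588,.0690,.0685],down(np.radians(-1.9+90)))
E
```

```text
time: 9.75
eef_pos: [0.5866, 0.0697, 0.0858]
tcp_rot: [0.016, 1.0, -0.0, -0.001]
contact_force: [0.2, 0.3, 0.6]
opening: 0.203
t= 9.8 shift cm [-0.1  -0.07  1.8 ] turn [-0.03  0.01  0.12]
```

View pics/w7z.png

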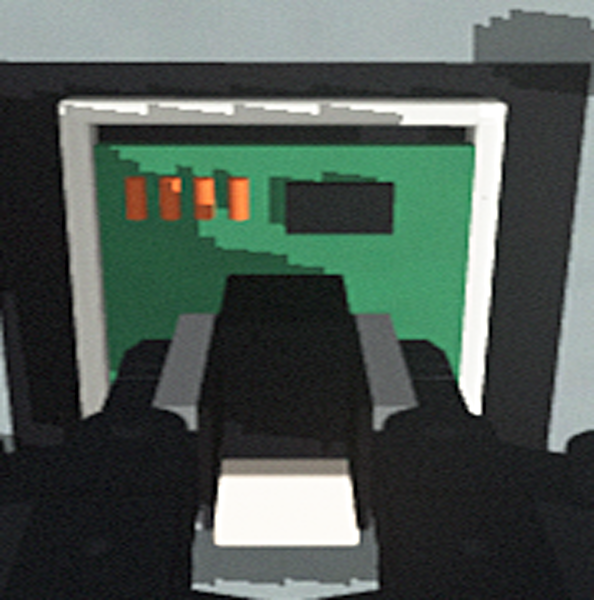

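Run:
```python
from h import *
c=read_camera("wrist")
g=lambda x,y:(170+(x+.5)/3.3-.5,110+(y+.5)/2.5-.5)
for n,p,z in [("outL",(58,102),.047),("outR",(507,102),.047),("inL",(97,125),.047),("inR",(474,125),.047),("bL",(97,145),.0605),("bR",(474,145),.0605)]: print(n,atz(c,g(*p),z).round(4))
print(get_state()["eef_pos"])
```

```text
outL [0.5395 0.0353 0.047 ]
outR [0.5417 0.1063 0.047 ]
inL [0.5445 0.0411 0.047 ]
inR [0.5464 0.1012 0.047 ]
bL [0.546  0.0433 0.0605]
bR [0.5477 0.0989 0.0605]
[0.58736671 0.06969172 0.0869687 ]
```

```bash
python3 -m crank '[[1,-0.1,0,0.3,0,0,0],[1,0,0,0.5,0,0,0],[1,0,0,0.4,0,0,0],[1,0,0,0.2,0,0,0],[1,0,0,0.1,0,0,0]]';python3 -m crank '[[1,0,0,0.1,0,0,0],[1,0,0,0.05,0,0,0],[1,0,0,0,0,0,0]]'
python3 - <<'E'
from h import *
c=read_camera("wrist");save(c,"w8")
a=cv2.imread("pics/w8.png")[110:350,170:350];cv2.imwrite("pics/w8z.png",cv2.resize(a,None,fx=3.3,fy=2.5,interpolation=2))
s=get_state();print(s["eef_pos"].round(4),s["contact_force"].round(2))
E
```

```text
time: 10.35
eef_pos: [0.5878, 0.0696, 0.0712]
tcp_rot: [0.016, 1.0, -0.0, -0.0]
contact_force: [-0.2, 0.6, -0.8]
opening: 0.198
time: 10.65
eef_pos: [0.5881, 0.0696, 0.0703]
tcp_rot: [0.016, 1.0, -0.0, 0.0]
contact_force: [0.7, 0.1, -1.7]
opening: 0.198
[0.5881 0.0696 0.0703] [-0.14 -0.03  0.18]
```

View pics/w8z.png

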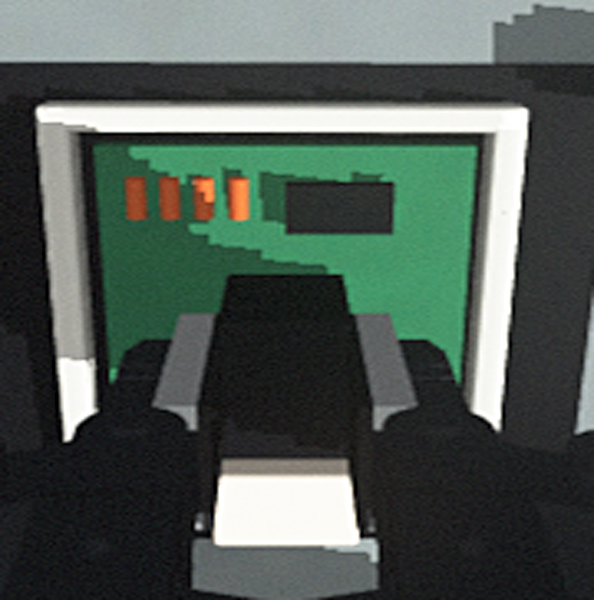

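```bash
python3 -m crank '[[1,0,0,0.05,0,0,0],[1,0,0,0.05,0,0,0],[1,0,0,0.0,0,0,0]]';python3 -m crank '[[1,0,0,0.05,0,0,0],[1,0,0,0,0,0,0]]'
```

```text
time: 11.0
eef_pos: [0.588, 0.0696, 0.0692]
tcp_rot: [0.016, 1.0, -0.0, 0.0]
contact_force: [-0.2, 0.1, -0.9]
opening: 0.198
time: 11.2
eef_pos: [0.5881, 0.0697, 0.0688]
tcp_rot: [0.016, 1.0, -0.0, 0.0]
contact_force: [0.6, -0.5, -1.6]
opening: 0.196
```

```bash
python3 -m crank '[[1,0,0,0.05,0,0,0],[1,0,0,0.0,0,0,0],[1,0,0,0,0,0,0]]';python3 -m crank '[[1,0,0,0.05,0,0,0],[1,0,0,0,0,0,0],[1,0,0,0,0,0,0]]'
```

```text
time: 11.5
eef_pos: [0.5881, 0.0697, 0.0687]
tcp_rot: [0.015, 1.0, -0.0, 0.0]
contact_force: [-1.6, 0.3, 3.5]
opening: 0.201
time: 11.8
eef_pos: [0.5881, 0.0697, 0.0687]
tcp_rot: [0.015, 1.0, -0.0, 0.0]
contact_force: [-3.8, -0.3, 6.3]
opening: 0.198
```

Contact came at the expected height. I'll release it gently, a bit wider than the relay, and then rise.

```bash
python3 -m crank '[[0.5,0,0,-0.05,0,0,0],[0.4,0,0,0,0,0,0],[0.3,0,0,0,0,0,0],[0.2,0,0,0,0,0,0],[0.2,0,0,0,0,0,0]]' 20;python3 -m crank '[[0.2,0,0,-1,0,0,0],[0.2,0,0,-2,0,0,0],[0.2,0,0,-3,0,0,0],[0.2,0,0,-3,0,0,0],[0.2,0,0,-1,0,0,0]]'
python3 - <<'E'
from h import *
c=read_camera("wrist");save(c,"w9")
a=cv2.imread("pics/w9.png")[80:350,150:370];cv2.imwrite("pics/w9z.png",cv2.resize(a,None,fx=3,fy=2.2,interpolation=2))
s=get_state();print(s["eef_pos"].round(4),s["contact_force"].round(2))
E
```

```text
time: 12.3
eef_pos: [0.588, 0.0696, 0.068]
tcp_rot: [0.016, 1.0, -0.0, 0.0]
contact_force: [0.3, 0.7, -0.2]
opening: 0.399
time: 12.8
eef_pos: [0.5902, 0.0696, 0.173]
tcp_rot: [0.015, 1.0, -0.0, 0.004]
contact_force: [0.5, 0.9, -0.4]
opening: 0.401
[0.5903 0.0697 0.1731] [0.76 0.15 0.95]
```

View pics/w9.png

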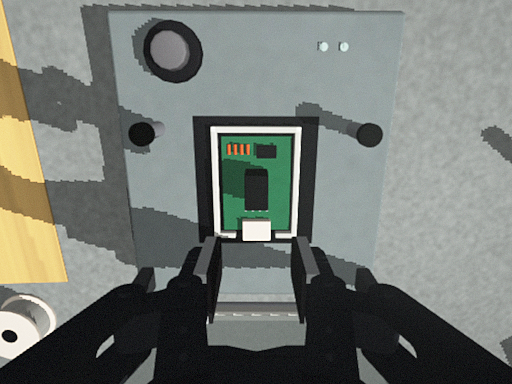

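The board lies inside the walls with its plug at (257,231) in the hinge-side gap. Next is the guard tab.

```bash
python3 -m crank '[[0.2,0,0,-4,0,0,0],[0.2,0,0,-4,0,0,0],[0.2,0,0,-4,0,0,0],[0.2,0,0,-4,0,0,0],[0.2,0,0,-1,0,0,0]]';python3 -m crank '[[0.2,-2,0,0,0,0,0],[0.2,-2,0,0,0,0,0],[0.2,0,0,0,0,0,0],[0.2,0,0,0,0,0,0],[0.2,0,0,0,0,0,0]]'
python3 - <<'E'
from h import *
c=read_camera("wrist");save(c,"w10")
H=np.array([.5880,.0700,0]);ps=np.radians(-1.85);ex=np.array([np.cos(ps),np.sin(ps),0]);hinge=H+.09*ex+[0,0,.085]
for t in ["guard_tab","guard_hinge"]:
  for cam in ["wrist"]:
    for d in place_of(t,cam): print(t,np.round(atz(c,d["location"],.262 if t=="guard_tab" else .085),4),round(float(d["p"]),2),np.round(d["location"],1))
for a in [1.5,1.57,1.65]:
    P=hinge+.177*(-np.cos(a)*ex+np.sin(a)*np.array([0,0,1]));print(a,P.round(3),proj(c,P).round(1))
s=get_state();print(s["eef_pos"].round(4),s["contact_force"].round(2))
E
```

```text
time: 13.35
eef_pos: [0.5894, 0.0698, 0.3432]
tcp_rot: [0.015, 1.0, -0.0, 0.004]
contact_force: [0.3, -0.1, 1.0]
opening: 0.399
time: 13.85
eef_pos: [0.6271, 0.0687, 0.3369]
tcp_rot: [0.015, 1.0, -0.0, -0.001]
contact_force: [0.2, 0.3, -0.2]
opening: 0.4
guard_tab [0.6747 0.0659 0.262 ] 0.67 [254.2 274.1]
guard_hinge [0.6794 0.0704 0.085 ] 0.85 [258.7 202.2]
1.5 [0.665 0.067 0.262] [256.  262.2]
1.57 [0.678 0.067 0.262] [256. 278.]
1.65 [0.692 0.067 0.261] [256.  294.6]
[0.6274 0.0687 0.3381] [0.86 0.58 0.34]
```

View pics/w10.png

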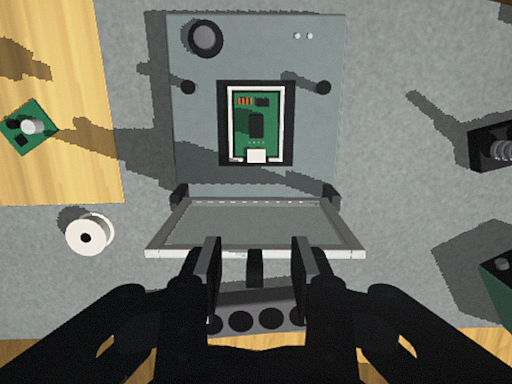

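Run:
```python
from h import *
delta([0.675,.0668,.260],down(np.radians(-1.85+90)))
```

```text
t= 14.0 shift cm [-4.76 -0.03  7.81] turn [-0.03  0.    0.08]
```

```bash
python3 -m crank '[[0.2,-2.4,0,0,0,0,0],[0.2,-2.35,-0.03,0,0,0,0],[0.2,0,0,1,0,0,0],[0.2,0,0,0,0,0,0],[0.2,0,0,0,0,0,0]]'
python3 - <<'E'
from h import *
c=read_camera("wrist");save(c,"w11")
for d in place_of("guard_tab","wrist"): print(np.round(atz(c,d["location"],.262),4),round(float(d["p"]),2),np.round(d["location"],1))
delta([0.675,.0668,.260],down(np.radians(-1.85+90)))
E
```

```text
time: 14.5
eef_pos: [0.6743, 0.0669, 0.3274]
tcp_rot: [0.015, 1.0, -0.0, -0.001]
contact_force: [-0.4, 1.2, -0.3]
opening: 0.4
[0.6758 0.066  0.262 ] 0.96 [254.6 218.5]
t= 14.6 shift cm [-0.03 -0.01  6.86] turn [-0.03  0.03  0.08]
```

View pics/w11.png

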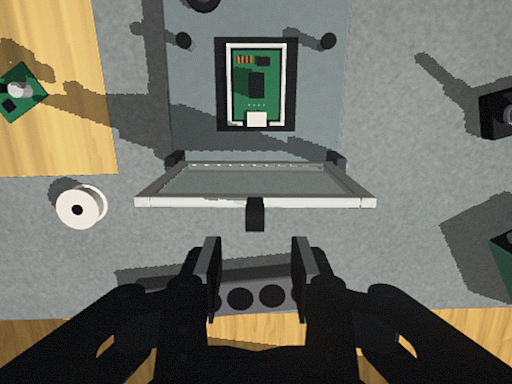

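```bash
python3 -m crank '[[0.2,-0.1,-0.05,2,0,0,0],[0.2,0,0,3,0,0,0],[0.2,0,0,1.6,0,0,0],[0.2,0,0,0.2,0,0,0],[0.5,0,0,0,0,0,0]]' 40; python3 -m crank '[[0.7,0,0,0,0,0,0],[1,0,0,0,0,0,0],[1,0,0,0,0,0,0],[1,0,0,0,0,0,0]]' 40
python3 - <<'E'
from h import *
c=read_camera("wrist");save(c,"w12")
delta([0.675,.0668,.260],down(np.radians(-1.85+90)))
E
```

```text
time: 15.1
eef_pos: [0.6763, 0.0662, 0.2605]
tcp_rot: [0.015, 1.0, -0.0, 0.0]
contact_force: [0.1, 0.4, -0.1]
opening: 0.256
time: 15.5
eef_pos: [0.6772, 0.0659, 0.2624]
tcp_rot: [0.016, 1.0, -0.001, 0.002]
contact_force: [-0.7, -2.1, 5.0]
opening: 0.129
t= 15.55 shift cm [0.22 0.08 0.24] turn [-0.06  0.21  0.06]
```

View pics/w12.png

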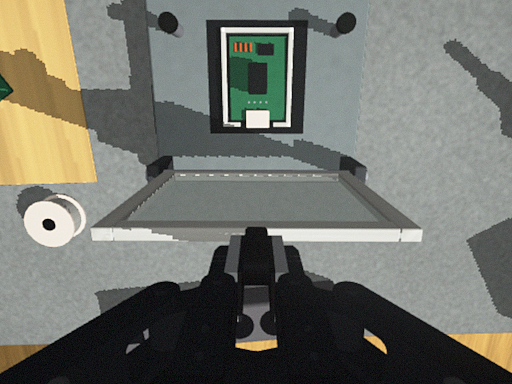

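Run:
```python
import numpy as np
a=np.array([1.566]+[1.54,1.48]+list(np.arange(1.40,0.55,-.08))+list(np.arange(.56,-0.001,-.04)))
x=17.7*np.cos(a);z=-17.7*np.sin(a)
for i in range(1,len(a)): print(i,round(a[i],3),round(x[i]-x[i-1],2),round(z[i]-z[i-1],2), "cum",round(x[i]-x[0],2),round(z[i]-z[0],2))
```

```text
1 1.54 0.46 0.01 cum 0.46 0.01
2 1.48 1.06 0.06 cum 1.52 0.07
3 1.4 1.4 0.18 cum 2.92 0.26
4 1.32 1.38 0.3 cum 4.31 0.55
5 1.24 1.36 0.41 cum 5.66 0.96
6 1.16 1.32 0.51 cum 6.98 1.47
7 1.08 1.27 0.62 cum 8.26 2.09
8 1.0 1.22 0.72 cum 9.48 2.81
9 0.92 1.16 0.81 cum 10.64 3.62
10 0.84 1.09 0.9 cum 11.73 4.52
11 0.76 1.02 0.99 cum 12.74 5.51
12 0.68 0.93 1.06 cum 13.68 6.57
13 0.6 0.85 1.14 cum 14.52 7.71
14 0.56 0.39 0.59 cum 14.91 8.3
15 0.52 0.36 0.61 cum 15.28 8.91
16 0.48 0.34 0.62 cum 15.61 9.53
17 0.44 0.31 0.63 cum 15.93 10.16
18 0.4 0.29 0.65 cum 16.22 10.81
19 0.36 0.26 0.66 cum 16.48 11.46
20 0.32 0.24 0.67 cum 16.72 12.13
21 0.28 0.21 0.68 cum 16.93 12.81
22 0.24 0.18 0.68 cum 17.11 13.49
23 0.2 0.15 0.69 cum 17.26 14.18
24 0.16 0.13 0.7 cum 17.39 14.88
25 0.12 0.1 0.7 cum 17.49 15.58
26 0.08 0.07 0.7 cum 17.56 16.29
27 0.04 0.04 0.71 cum 17.6 16.99
28 -0.0 0.01 0.71 cum 17.62 17.7
```

```bash
python3 -m crank '[[1,0.46,0,0.01,0,0,0],[1,1.06,0,0.06,0,0,0],[1,1.4,0,0.18,0,0,0],[1,0,0,0,0,0,0]]' 40
python3 - <<'E'
from h import *
c=read_camera("wrist");save(c,"w13")
s=get_state();print(s["eef_pos"].round(4),s["contact_force"].round(2),s["opening"])
E
```

```text
time: 15.95
eef_pos: [0.6467, 0.067, 0.2595]
tcp_rot: [0.015, 1.0, -0.001, 0.002]
contact_force: [-0.5, -2.0, 6.7]
opening: 0.131
[0.647  0.0669 0.2595] [-0.74 -0.76  5.34] 0.13256591214235586
```

View pics/w13.png

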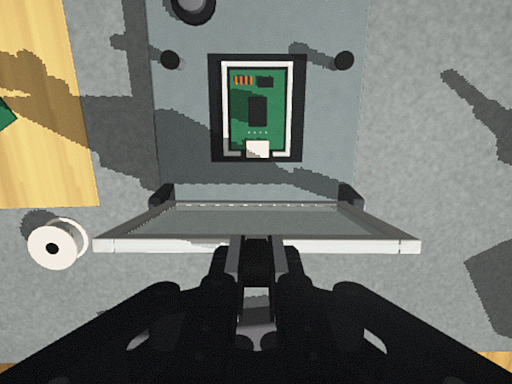

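```bash
python3 -m crank '[[1,1.38,0,0.3,0,0,0],[1,1.36,0,0.41,0,0,0],[1,1.32,0,0.51,0,0,0],[1,1.27,0,0.62,0,0,0],[1,1.22,0,0.72,0,0,0]]';python3 -m crank '[[1,1.16,0,0.81,0,0,0],[1,1.09,0,0.9,0,0,0],[1,1.02,0,0.99,0,0,0],[1,0,0,0,0,0,0]]'
python3 - <<'E'
from h import *
c=read_camera("wrist");save(c,"w14")
s=get_state();print(s["eef_pos"].round(4),s["contact_force"].round(2),s["opening"])
E
```

```text
time: 16.5
eef_pos: [0.5817, 0.0692, 0.2338]
tcp_rot: [0.015, 1.0, -0.0, 0.002]
contact_force: [0.0, -0.8, 6.0]
opening: 0.127
time: 16.9
eef_pos: [0.5463, 0.0704, 0.2037]
tcp_rot: [0.015, 1.0, -0.0, -0.003]
contact_force: [-5.6, -1.0, 5.4]
opening: 0.128
[0.547  0.0704 0.2045] [-5.4  -1.49  5.41] 0.12820234353224322
```

View pics/w14.png

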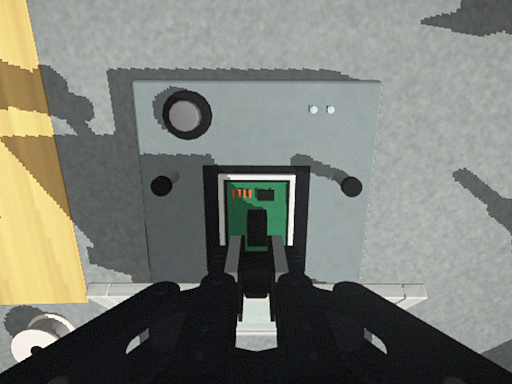

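```bash
python3 -m crank '[[1,0.7,0,0.75,0,0,0],[1,0.68,0,0.8,0,0,0],[1,0.4,0,0.6,0,0,0],[1,0.39,0,0.59,0,0,0],[1,0.36,0,0.61,0,0,0]]';python3 -m crank '[[1,0.34,0,0.62,0,0,0],[1,0.31,0,0.63,0,0,0],[1,0.29,0,0.65,0,0,0],[1,0.26,0,0.66,0,0,0],[1,0.24,0,0.67,0,0,0]]';python3 -m crank '[[1,0.21,0,0.68,0,0,0],[1,0.18,0,0.68,0,0,0],[1,0.15,0,0.69,0,0,0],[1,0.13,0,0.7,0,0,0],[1,0.07,0,0.5,0,0,0]]'
python3 - <<'E'
from h import *
s=get_state();print(s["eef_pos"].round(4),s["contact_force"].round(2),s["opening"])
H=np.array([.678,.0671,.085]);g=s["eef_pos"]+[0,0,.002]-H;print(np.hypot(g[0],g[2]),np.arctan2(g[2],-g[0]))
E
```

```text
time: 17.45
eef_pos: [0.5233, 0.0712, 0.1715]
tcp_rot: [0.016, 1.0, 0.0, -0.001]
contact_force: [-3.8, -0.0, 4.9]
opening: 0.133
time: 17.95
eef_pos: [0.509, 0.0717, 0.1384]
tcp_rot: [0.016, 1.0, 0.0, -0.0]
contact_force: [-3.4, 2.8, 2.6]
opening: 0.133
time: 18.45
eef_pos: [0.5017, 0.0719, 0.1058]
tcp_rot: [0.016, 1.0, 0.0, 0.0]
contact_force: [-3.0, 4.3, 2.2]
opening: 0.129
[0.5017 0.0719 0.1058] [-2.96  4.27  2.18] 0.12888013766717862
0.17772111067042518 0.1287347357943473
```

```bash
python3 -m crank '[[1,0.06,0,0.5,0,0,0],[1,0.05,0,0.5,0,0,0],[1,0.03,0,0.4,0,0,0],[1,0.01,0,0.2,0,0,0],[1,0,0,0.1,0,0,0]]';python3 -m crank '[[1,0,0,0.1,0,0,0],[1,0,0,0.1,0,0,0],[1,0,0,0,0,0,0]]'
```

```text
time: 18.95
eef_pos: [0.5004, 0.0719, 0.0893]
tcp_rot: [0.016, 1.0, 0.0, 0.0]
contact_force: [-3.3, 4.1, 0.9]
opening: 0.131
time: 19.25
eef_pos: [0.5004, 0.0719, 0.0873]
tcp_rot: [0.016, 1.0, 0.0, 0.0]
contact_force: [-3.0, 4.0, 1.7]
opening: 0.128
```

```bash
python3 -m crank '[[1,0,0,0.1,0,0,0],[1,0,0,0,0,0,0]]';python3 -m crank '[[1,0,0,0.1,0,0,0],[1,0,0,0,0,0,0]]';python3 -m crank '[[1,0,0,0.1,0,0,0],[1,0,0,0,0,0,0]]'
```

```text
time: 19.45
eef_pos: [0.5003, 0.0719, 0.0863]
tcp_rot: [0.016, 1.0, 0.0, 0.0]
contact_force: [-2.9, 4.5, 0.3]
opening: 0.131
time: 19.65
eef_pos: [0.5003, 0.0719, 0.0853]
tcp_rot: [0.016, 1.0, 0.0, -0.0]
contact_force: [-3.6, 5.4, 0.9]
opening: 0.131
time: 19.85
eef_pos: [0.5003, 0.0719, 0.0843]
tcp_rot: [0.016, 1.0, 0.0, -0.0]
contact_force: [-3.3, 5.1, 0.8]
opening: 0.13
```

```bash
python3 -m crank '[[1,0,0,0.1,0,0,0],[1,0,0,0,0,0,0]]';python3 -m crank '[[1,0,0,0.1,0,0,0],[1,0,0,0,0,0,0]]'
python3 - <<'E'
from h import *
c=read_camera("side");save(c,"s15");c=read_camera("wrist");save(c,"w15")
a=cv2.imread("pics/s15.png")[90:220,180:320];cv2.imwrite("pics/s15z.png",cv2.resize(a,None,fx=4.5,fy=4.5,interpolation=2))
E
```

```text
time: 20.05
eef_pos: [0.5003, 0.0719, 0.0833]
tcp_rot: [0.016, 1.0, 0.0, 0.0]
contact_force: [-3.5, 4.8, 0.5]
opening: 0.13
time: 20.25
eef_pos: [0.5003, 0.0719, 0.0832]
tcp_rot: [0.016, 1.0, 0.0, -0.0]
contact_force: [-6.4, 4.5, 6.1]
opening: 0.131
```

View pics/s15z.png

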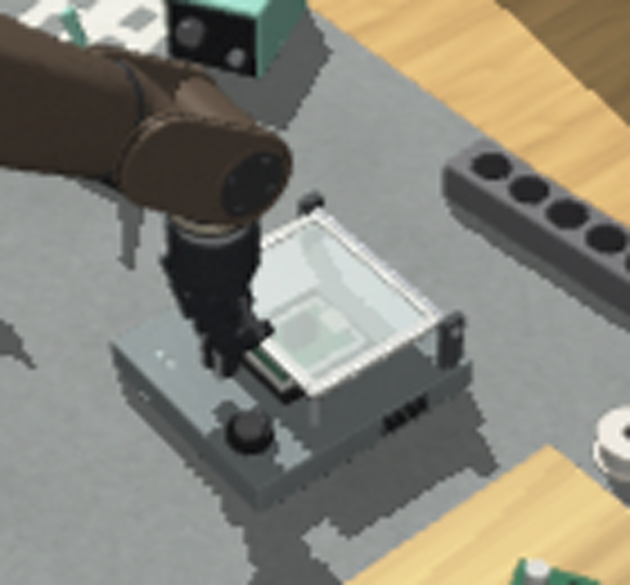

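View pics/w15.png

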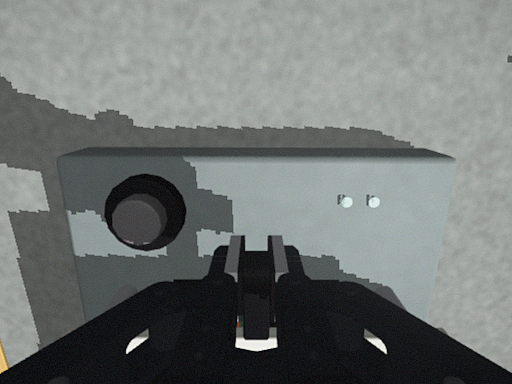

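```bash
python3 -m crank '[[0.6,0,0,0,0,0,0],[0.4,0,0,0,0,0,0],[0.3,0,0,0,0,0,0],[0.3,0,0,-1,0,0,0],[0.3,0,0,-3,0,0,0]]' 20;python3 -m crank '[[0.3,0,0,-4,0,0,0],[1,0,0,-2,0,0,0],[1,0,0,0,0,0,0],[1,0,0,0,0,0,0],[1,0,0,0,0,0,0]]'
python3 - <<'E'
from h import *
c=read_camera("wrist");save(c,"w16")
for d in place_of("start_top","wrist"): print([np.round(atz(c,d["location"],z),4) for z in (.05,.055,.06)],round(float(d["p"]),2),np.round(d["location"],1))
delta([0.4863,.0140,.13],down(np.radians(-1.85+90)))
E
```

```text
time: 20.85
eef_pos: [0.4983, 0.0714, 0.1207]
tcp_rot: [0.016, 1.0, -0.0, -0.003]
contact_force: [-0.7, 0.6, -0.2]
opening: 0.344
time: 21.35
eef_pos: [0.4995, 0.0716, 0.1811]
tcp_rot: [0.016, 1.0, -0.0, -0.001]
contact_force: [-0.1, 0.5, -0.3]
opening: 0.003
[array([0.4886, 0.0095, 0.05  ]), array([0.4874, 0.0107, 0.055 ]), array([0.4862, 0.012 , 0.06  ])] 0.73 [181.  178.1]
t= 21.45 shift cm [ 1.12 -5.8   5.1 ] turn [-0.03 -0.18  0.07]
```

View pics/w16.png

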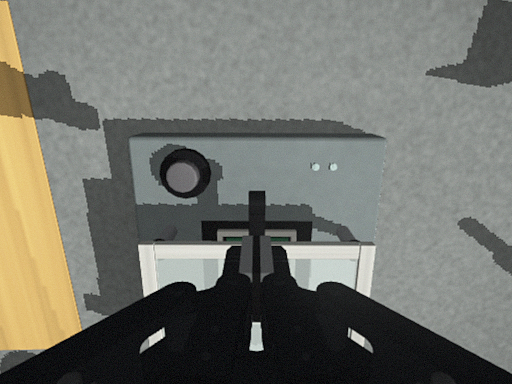

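```bash
python3 -m crank '[[1,0.38,-2,0,0,0,0],[1,0.38,-2,0,0,0,0],[1,0.39,-1.85,0,0,0,0],[1,0,0,2.5,0,0,0],[1,0,0,2.5,0,0,0]]';python3 -m crank '[[1,0,0,1,0,0,0],[1,0,0,0,0,0,0],[1,0,0,0,0,0,0]]'
python3 - <<'E'
from h import *
c=read_camera("wrist");save(c,"w17")
s=get_state();print(s["eef_pos"].round(4),s["contact_force"].round(2))
for z in (.04,.05,.06): print(z,proj(c,[s["eef_pos"][0],s["eef_pos"][1],z]).round(1))
E
```

```text
time: 21.95
eef_pos: [0.4873, 0.0128, 0.132]
tcp_rot: [0.016, 1.0, -0.0, 0.001]
contact_force: [0.2, 0.3, -0.1]
opening: -0.001
time: 22.25
eef_pos: [0.4875, 0.0136, 0.1231]
tcp_rot: [0.015, 1.0, -0.0, 0.0]
contact_force: [-0.8, 0.8, 0.5]
opening: -0.001
[0.488  0.0135 0.1237] [ 0.02 -0.8  -0.16]
0.04 [255.9 207.7]
0.05 [255.9 212.7]
0.06 [255.9 218.2]
```

View pics/w17.png

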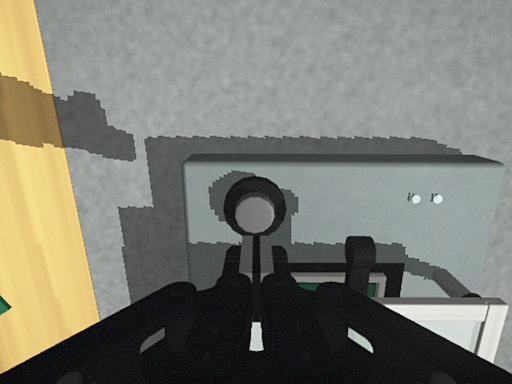

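```bash
python3 -m crank '[[1,0.1,0,1.5,0,0,0],[1,0,0,1.5,0,0,0],[1,0,0,0.7,0,0,0],[1,0,0,0,0,0,0]]';python3 -m crank '[[1,0,0,0.3,0,0,0],[1,0,0,0,0,0,0]]';python3 -m crank '[[1,0,0,0.3,0,0,0],[1,0,0,0,0,0,0]]'
```

```text
time: 22.7
eef_pos: [0.4861, 0.0136, 0.0857]
tcp_rot: [0.015, 1.0, -0.0, -0.0]
contact_force: [-0.8, -0.7, 0.1]
opening: 0.001
time: 22.9
eef_pos: [0.4867, 0.0134, 0.0834]
tcp_rot: [0.015, 1.0, -0.0, 0.001]
contact_force: [0.5, 0.4, -0.3]
opening: 0.0
time: 23.1
eef_pos: [0.4863, 0.0135, 0.0799]
tcp_rot: [0.016, 1.0, -0.0, 0.0]
contact_force: [0.1, -0.6, -0.6]
opening: 0.001
```

```bash
for i in 1; do :; done; python3 -m crank '[[1,0,0,0.2,0,0,0],[1,0,0,0,0,0,0]]';python3 -m crank '[[1,0,0,0.2,0,0,0],[1,0,0,0,0,0,0]]';python3 -m crank '[[1,0,0,0.2,0,0,0],[1,0,0,0,0,0,0]]';python3 -m crank '[[1,0,0,0.2,0,0,0],[1,0,0,0,0,0,0]]'
```

```text
time: 23.3
eef_pos: [0.4865, 0.0134, 0.078]
tcp_rot: [0.016, 1.0, -0.0, 0.0]
contact_force: [0.2, 0.6, 1.5]
opening: -0.006
time: 23.5
eef_pos: [0.4865, 0.0134, 0.076]
tcp_rot: [0.016, 1.0, -0.0, 0.001]
contact_force: [-0.5, 0.6, 2.5]
opening: 0.001
time: 23.7
eef_pos: [0.4866, 0.0134, 0.074]
tcp_rot: [0.016, 1.0, -0.0, 0.001]
contact_force: [-0.3, 0.4, 3.5]
opening: 0.003
time: 23.9
eef_pos: [0.4866, 0.0134, 0.0729]
tcp_rot: [0.015, 1.0, -0.0, 0.0]
contact_force: [-2.6, 0.1, 8.9]
opening: 0.001
```

The button is bottomed: the force passed 4 N and the tool stopped at 0.073. I'll hold briefly, then retract.

```bash
python3 -m crank '[[1,0,0,0,0,0,0],[1,0,0,0,0,0,0],[1,0,0,-0.5,0,0,0],[1,0,0,-2,0,0,0],[1,0,0,-4,0,0,0]]';python3 -m crank '[[1,0,0,-4,0,0,0],[1,0,0,-4,0,0,0],[1,0,-3,-3,0,0,0],[1,0,-4,0,0,0,0],[1,0,-4,0,0,0,0]]';python3 -m crank '[[1,0,-4,0,0,0,0],[1,0,-4,0,0,0,0],[1,0,0,0,0,0,0],[1,0,0,0,0,0,0],[1,0,0,0,0,0,0]]'
python3 - <<'E'
from h import *
for n in ["top","side","wrist"]:
    c=read_camera(n);save(c,n+"18")
    if n=="top": a=c["color"][100:300,150:450];cv2.imwrite("pics/top18z.png",cv2.cvtColor(cv2.resize(a,None,fx=2.6,fy=2.6,interpolation=2),cv2.COLOR_RGB2BGR))
    if n=="side": a=c["color"][90:250,180:340];cv2.imwrite("pics/side18z.png",cv2.cvtColor(cv2.resize(a,None,fx=3.7,fy=3.7,interpolation=2),cv2.COLOR_RGB2BGR))
s=get_state();print(s["time"],s["eef_pos"].round(4),s["contact_force"].round(2))
E
```

```text
time: 24.4
eef_pos: [0.4831, 0.014, 0.1336]
tcp_rot: [0.016, 1.0, 0.0, -0.004]
contact_force: [0.6, 0.1, -0.8]
opening: 0.002
time: 24.9
eef_pos: [0.4829, -0.0973, 0.248]
tcp_rot: [0.015, 1.0, -0.001, 0.001]
contact_force: [-0.2, 0.9, -1.3]
opening: 0.002
time: 25.4
eef_pos: [0.48, -0.1754, 0.2463]
tcp_rot: [0.015, 1.0, 0.0, -0.0]
contact_force: [-0.3, -0.2, -0.3]
opening: 0.003
25.55 [ 0.4803 -0.1751  0.2468] [-0.39  0.01  0.94]
```

View pics/top18z.png

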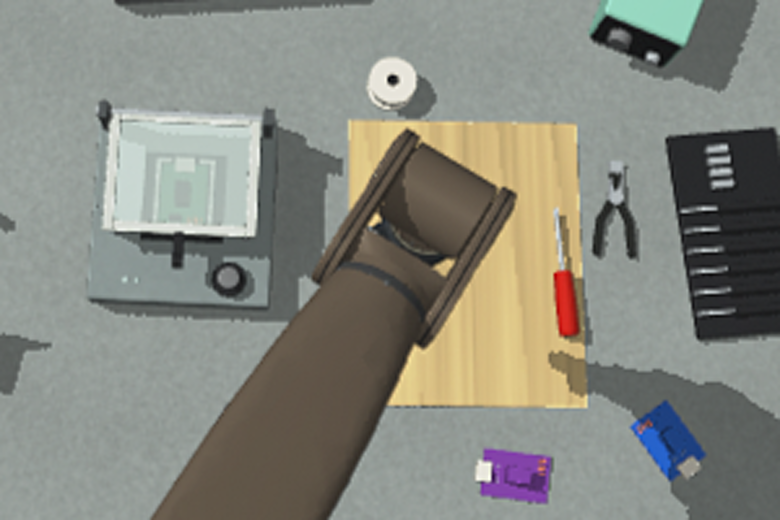

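View pics/side18z.png

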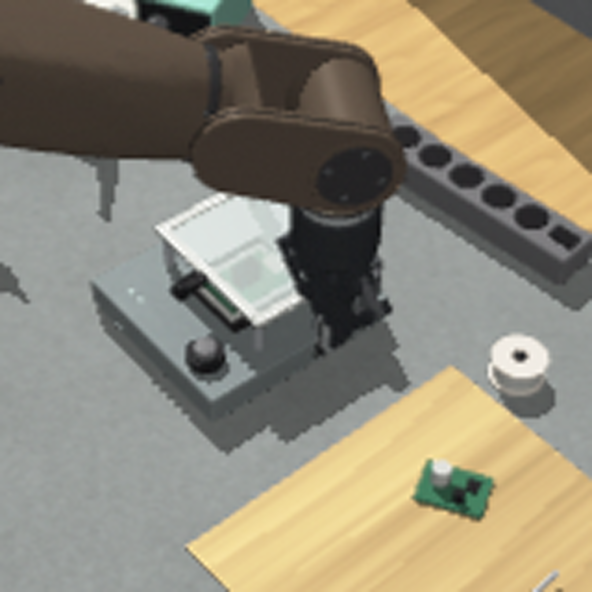

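View pics/wrist18.png

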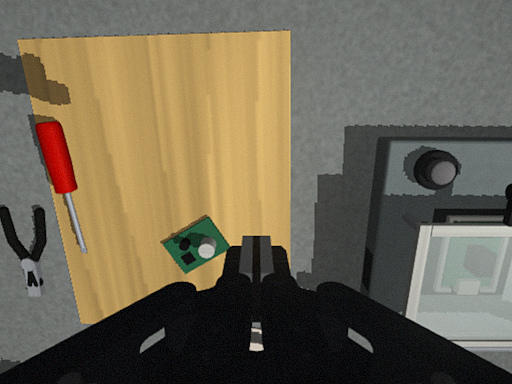

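The pictures show the guard down level, with the board under it and its plug in the gap at (183,163) in the top crop. The button is released, the other things are undisturbed, and the robot is clear of everything.

```bash
python3 -c "
from plant import *
print(sign_off())"
```

```text
the job is handed in; nothing more can be done
None
```

The job is handed in at about 25.6 s: the relay board is in the nest, the guard is down on its stop posts, and the start button was pressed with the guard down.

- **Board:** I set it down components up at about 6 N. It lies inside the nest walls with its white plug in the hinge-side gap, both just after release and through the lowered guard.
- **Guard:** I held its tab all the way down, at about 0.4–0.75 rad/s through the last 0.6 rad, until it touched the stops. Contact came at the expected height with about 6 N upward force, and I only let go then.
- **Button:** I pressed it until it bottomed, about 6 to 7 mm of tool travel with 8.9 N measured at the end. It had sprung back in the last pictures.
- **Last checks:** The guard is level, the robot touches nothing, and the spare board, spool, screwdriver, pliers and coloured look-alikes show no sign of having been moved. I did not check the carton and iron stand in the final pictures; the arm never worked near them.
- **Disagreements:** One nest measurement was about 4 mm off in y because I paired an earlier picture's pixels with a later camera pose. Redoing it agreed with the top camera to about 1.5 mm. No check failed at the end.

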